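Pin a weight case shut

ROBOT

A 6-joint arm with a two-finger parallel gripper is mounted at the origin on the work surface. World frame = base frame: x ahead of the robot, y to its left, z up, the work surface at z = 0. Lengths are in m, angles in degrees, forces in N, time in s.
With the tool pointing down it reaches from about 0.375 to 0.75 m from the base axis. Payload 9 kg.
Tool frame: the origin (TCP) lies where the fingers leave the gripper's body, on its centre line; the fingertips stand 73 mm ahead of it and the grasp point (between the pads) lies 54 mm ahead of it (robot.tip_reach is the distance from the TCP to the fingertips, in m); z points along the fingers, y is the direction in which the jaws open and shut (so a half turn about z gives the same grasp; the last joint's range is limited). The gripper opens to 85 mm and grips with 20 to 120 N. Pads are 22 mm wide; open, the fingers measure 114 mm over their backs; the gripper's body (76 mm by 85 mm) begins 54 mm behind the grasp point. The pads swing forward as they close: fully open they stand 13 mm farther back than shut.
Start: joints at [-89.364, 5.964, 5.575, 89.605, 0, 77.527], TCP at [0.136, -0.584, 0.304] pointing down, gripper open.
Joint ranges: [-171.21, 171.21], [-48.23, 106.86], [-62.78, 66.21], [-105.2, 120.99], [-86.42, 89.51], [-180, 180]. Speed limits (degrees/s): [127.2, 127.2, 147.25, 180, 180, 180].

INTERFACE

Orientations are given as [roll, pitch, yaw] about the fixed x, y, z axes, in that order (R = Rz(yaw) Ry(pitch) Rx(roll)).
In Python, from plant import robot gives the robot as it stands. Calls block until the motion is done:
- robot.move_pose(position, orientation): joint-space move of the TCP to a pose.
- robot.line_to(position, vel=0.15, rotation=None, guard=None): straight line of the TCP; rotation=None keeps the orientation; vel is the mean speed in m/s. With guard (N) it stops when the force on the tool has changed by that much, and returns True; else False.
- robot.goto_joints(angles): joint-space move.
- robot.set_gripper(opening): finger opening in m; the grip force is fixed at half the most; returns when the fingers have stopped.
- robot.pause(seconds).
- robot.ik(position, orientation): joint angles nearest the present ones, or None.
- robot.observe(): the state.
- robot.grab_frame(name): name is "side" or "top" or "wrist"; returns the picture (420x560x3 uint8, blue, green, red); there is no depth.
- robot.get_calibration(name): a dict with "vertical_fov" (degrees; the focal length in pixels is half the picture's height over the tangent of half this angle, whatever the lens; pixels are square), "cx", "cy" (the principal point, pixels), "k1" (the pictures are not rectified: a ray, as slopes to the right and down, at radius r is drawn at 1 + k1 r^2 times it, then the intrinsics apply), "rvec" (rotation vector, rad) and "tvec" (3), from world to camera coordinates, as OpenCV has them. Camera axes: x right, y down, z forward; pixel columns grow to the right and rows downward; lengths in m; the calibration is good to about 2 mm. A picture is of the moment at which its call begins: read the wrist's pose just before it. get_calibration takes no time and is no camera call; for the wrist camera it gives the pose at the moment of the call.
A pose or a line that the arm cannot do raises robot.IKError and nothing moves.
- robot.job_done(): hands the job in, once; it reports no verdict.
The state is a dict: "time": time; "q": joint angles; "qvel": joint speeds; "joint_torque": joint torques, N m; "tool_pos": TCP position; "tcp_rot": TCP orientation; "ft_force": force on the tool from outside, world axes, zero at the start; "torque": the same for the moment, N m; "gripper_width": finger opening in m.
Only numpy, scipy, OpenCV 4.12 (cv2) and the standard library are available. Lean on these libraries where they do the work, as an engineer would, in place of code of your own. Each camera call takes 0.05 s, during which the arm holds its last target.

TASK

Swing the open lid of the wooden weight case shut, take the steel locking pin out of its stand and push it straight down through the holes of both brass ears at the front of the case. The lid has a springy seal, so finish while still holding the pin and pressing it down, so that the lid is kept fully shut with its ear flush on the lower one. Leave the two loose weights and the brush where they are.

Things in the scene. Friction and masses are not known exactly. Their poses are not given: they have to be found in the camera images.
- case: Dark wooden case for weights, 160 (x) by 200 (y) by 70 mm high, fixed, turned up to 0.3 rad. Origin: centre of its underside; its -x side is the front, towards the robot; z up. The lid is hinged along the far (+x) top edge. A brass ear 48 (x) by 56 (y) mm, 14 mm thick, sticks out from the middle of the front, its top 69.5 mm above the table.
- base_hole (a point): Centre of the mouth of the vertical through hole in the case's lower brass ear, on the ear's top face, 104 mm in front of the case's origin, 69.5 mm up. Round, 13 mm wide, 14 mm deep, open below. Axes as the case.
- lid_swing (a joint): Swing of the lid on its hinge, rad: 0 (down to -0.01 when pressed) where the lid rests on its springy seal, still 0.05 rad ajar (9 mm gap at the ears); grows as it opens up and away from the robot (starts 0.45 to 0.9). The stiff hinge stays where it is left; lowering the lid takes about 1 to 2 N near its free edge. The lid's angle from fully shut is lid_swing + 0.05 - lid.
- lid (a joint): How far the lid is pressed into its springy seal, rad: 0 free; at 0.04 to 0.05 the lid is fully shut, ears flush (top of the lid's ear 5.5 mm above the lower ear's top, against 14.7 mm when it rests on the seal). Pressing on the lid's ear, it starts to give at about 2 N and is shut at 5 to 7 N; let go, it springs back to 0.
- lid_hinge (a point): Middle of the lid's hinge line, 80 mm behind the case's origin and 70 mm above the table; the line runs along the case's y axis. The frame turns with the lid: when shut its axes are the case's.
- lid_hole (a point): Centre of the mouth of the hole in the lid's brass ear, on the ear's top face. The ear is 48 by 56 mm, 5 mm thick, at the lid's lower front edge; the hole is round, 15 mm wide, 184 mm from the hinge line (in the lid's frame x -184, z +5 mm), right above the lower hole when the lid is shut. Turns with the lid; z is its outward normal.
- lid_top (a point): Point in the middle of the lid's outer face, 130 mm from the hinge line, 30 mm from the free front edge (lid's frame x -130, z +30 mm); a good place to push the lid shut. The lid is a wooden tray 160 by 200 mm and 30 mm deep, wall 8 mm. z is the outward normal.
- stand: Plain wooden block, 60 by 60 by 46 mm high, fixed to the table on the left or right of the case, with a 13 mm wide, 38 mm deep hole in the middle of its top in which the pin stands. Origin: centre of its underside.
- pin: Loose steel locking pin, 75 mm tall, 60 to 130 g, upright in the stand. Origin: its tip (12 mm above the table at the start); z up along its axis. Shank 10 mm thick, nose tapered to 5 mm over the last 7 mm; 34 mm up a round flange, 32 mm wide, 5 mm thick, that rests on the stand, and on the lid's ear when home; above it (39 to 75 mm up) a dark cylindrical knob 22 mm wide to grip.
- pin_knob (a point): Point on the pin's axis in the middle of the knob's height to grip, 59 mm above the tip and 20 mm above the flange's top.
- weight_large: Bystander: loose shiny steel weight with a knob, 52 mm wide, 84 mm tall, on the other side of the case from the stand. Origin: centre of its underside.
- weight_small: Bystander: loose shiny steel weight, 32 mm wide, 50 mm tall. Origin: centre of its underside.
- brush: Bystander: small loose dusting brush lying flat, about 0.2 m long. Origin: under its middle.
Not all that is in view belongs to the job. What is shaped like the pin but pink or red is not meant.

How it is judged:
By the outcome, as a careful person would: the job done as asked, in the order asked, and still so for the second after the job is handed in, while the arm keeps its last pose, push and grip.
It also fails if it takes over 59 s, if anything falls off the work surface, if the arm or the gripper's body presses on something with over 40 N, if the wrist force passes 120 N, or if a joint passes its speed limit or range.

## Working session

There is one attempt and no reset: what is moved stays moved. The work goes in short steps, each a Python script; the robot and the scene stay as the last script left them, time stands still between calls to the robot, and variables do not carry over. Pictures are saved under pics/ and viewed, and the job is handed in when it is done.

```bash
ls; mkdir -p pics; python3 - <<'E'
from plant import robot
import cv2
for n in ["side","top","wrist"]:
    c=robot.get_calibration(n); print(n,c)
    cv2.imwrite(f"pics/{n}0.png",robot.grab_frame(n))
o=robot.observe(); print(o)
E
```

```text
pics
side {'vertical_fov': 49.000897382212045, 'cx': 279.03787199303264, 'cy': 209.38299924730046, 'k1': -0.029006910728514777, 'rvec': array([ 2.12907233, -0.39834121,  0.23110732]), 'tvec': array([-0.54614768,  0.16799768,  0.93845376])}
top {'vertical_fov': 50.72715773544236, 'cx': 282.9506567111501, 'cy': 213.00632888644205, 'k1': 0.01686719808440203, 'rvec': array([ 2.17452186, -2.20280287,  0.10769539]), 'tvec': array([-0.01400439,  0.59287404,  1.17249214])}
wrist {'vertical_fov': 64.34779363943586, 'cx': 278.1614852505981, 'cy': 208.69160778062508, 'k1': 0.02653249975211191, 'rvec': array([-2.25616577,  1.79110298,  0.28697527]), 'tvec': array([-0.59867705, -0.0409297 ,  0.38024116])}
{'time': 0.15, 'q': array([-8.93632694e+01,  5.98870462e+00,  5.53867096e+00,  8.96041018e+01,
        1.29917344e-03,  7.75277246e+01]), 'qvel': array([ 0.04114375, -0.05413909,  0.14114801,  0.00501338, -0.03966307,
        0.14144454]), 'joint_torque': array([ 2.39941888e-03, -5.57358491e+01,  5.04007995e+01,  1.26478309e-02,
       -3.05322910e-04,  1.45612056e-07]), 'tool_pos': array([ 0.13610557, -0.58418469,  0.30333514]), 'tcp_rot': array([-1.79947423e+02, -1.29600016e-02,  1.31089994e+01]), 'ft_force': array([ 0.02985579, -0.11558303, -0.09067724]), 'torque': array([-0.05751055, -0.02560209, -0.02201665]), 'gripper_width': 0.08547735269583459}
```

View pics/side0.png

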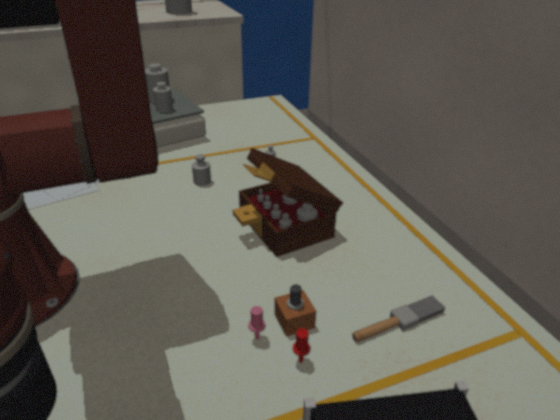

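View pics/top0.png

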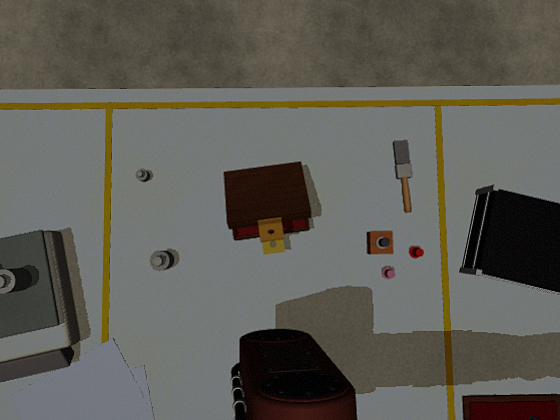

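View pics/wrist0.png

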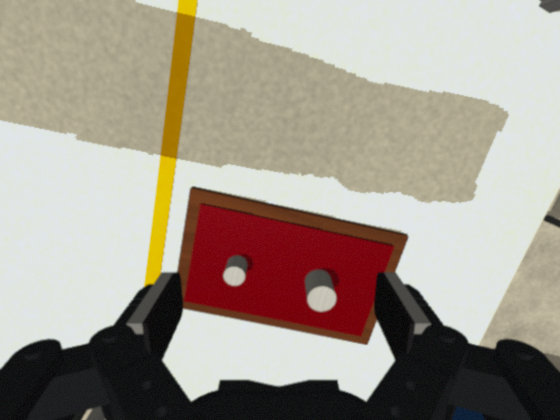

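Side view: case around (290,215) with its lid open, and the stand with the dark-knobbed pin at (295,305). The pink decoy is at (257,320) and the red one at (302,343).
Top view: case at (268,200), stand and dark pin at (380,242), pink at (388,272), red at (417,252), brush at (403,175), weights at (162,260) and (143,175).
Wrist view: only a red tray, which has nothing to do with the job.

Candidates for the pin (top view): dark knob in the stand (380,242), pink (388,272), red (417,252). I choose the dark one and will check it in a close crop.

```bash
cat > h.py <<'E'
import numpy as np, cv2
from scipy.spatial.transform import Rotation as Rn
def cam(c,h=420):
    f=h/2/np.tan(np.radians(c["vertical_fov"])/2)
    R=cv2.Rodrigues(np.array(c["rvec"]))[0]; t=np.array(c["tvec"])
    return f,R,t
def ray(c,uv):
    f,R,t=cam(c); d=(np.array(uv,float)-[c["cx"],c["cy"]])/f
    rd=np.linalg.norm(d); r=rd
    for _ in range(20): r=rd/(1+c["k1"]*r*r)
    s=d*(r/rd if rd>0 else 1)
    return -R.T@t, R.T@np.array([s[0],s[1],1.])
def onz(c,uv,z):
    o,d=ray(c,uv); return o+d*(z-o[2])/d[2]
def proj(c,P):
    f,R,t=cam(c); p=R@np.array(P,float)+t; s=p[:2]/p[2]; r2=s@s
    return s*(1+c["k1"]*r2)*f+[c["cx"],c["cy"]]
def tri(c1,u1,c2,u2):
    o1,d1=ray(c1,u1);o2,d2=ray(c2,u2)
    d1/=np.linalg.norm(d1);d2/=np.linalg.norm(d2)
    s=np.linalg.lstsq(np.c_[d1,-d2],o2-o1,rcond=None)[0]
    a=o1+s[0]*d1;b=o2+s[1]*d2
    return (a+b)/2,np.linalg.norm(a-b)
def crop(img,x0,y0,x1,y1,k,name):
    cv2.imwrite("pics/"+name,cv2.resize(img[y0:y1,x0:x1],None,fx=k,fy=k,interpolation=cv2.INTER_CUBIC))
E
python3 - <<'E'
import cv2
from h import *
t=cv2.imread("pics/top0.png");s=cv2.imread("pics/side0.png")
a=cv2.resize(t[150:290,215:325],None,fx=4,fy=4,interpolation=cv2.INTER_CUBIC)
b=cv2.resize(t[220:290,355:435],None,fx=4,fy=4,interpolation=cv2.INTER_CUBIC)
o=np.zeros((560,770,3),np.uint8);o[:560,:440]=a;o[:280,440:760]=b
cv2.imwrite("pics/c1.png",o)
a=cv2.resize(s[140:260,225:350],None,fx=4,fy=4,interpolation=cv2.INTER_CUBIC)
b=cv2.resize(s[275:365,240:325],None,fx=3,fy=3,interpolation=cv2.INTER_CUBIC)
o=np.zeros((480,760,3),np.uint8);o[:,:500]=a;o[:270,500:755]=b
cv2.imwrite("pics/c2.png",o)
E
```

```text
(no output)
```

View pics/c1.png

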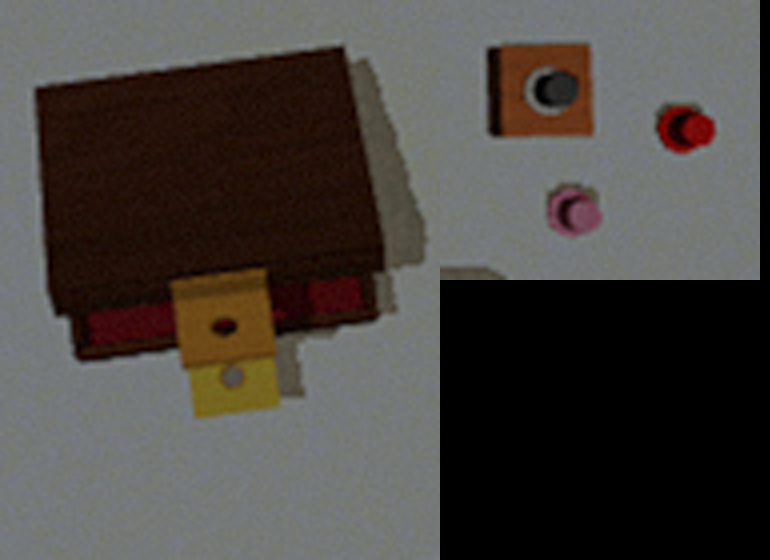

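View pics/c2.png

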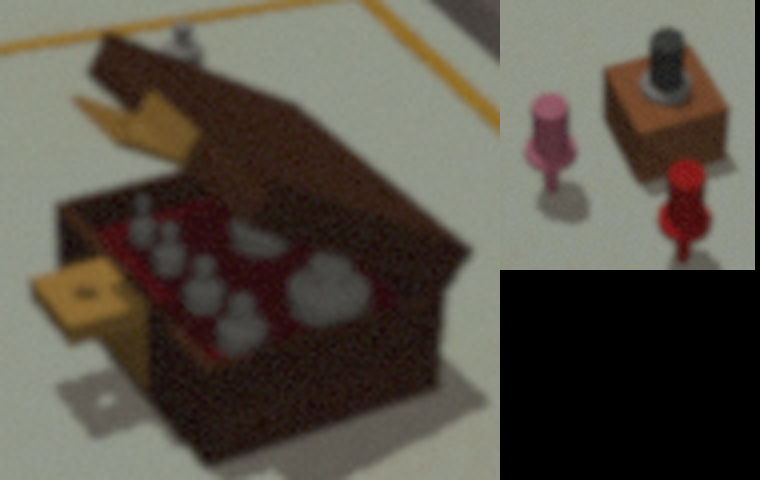

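The crops show the dark knob in its brown stand (top ≈(384,242), side ≈(296,288)), clearly different from pink and red. The lower ear hole is at top ≈(273,244), and the lid's ear is above it with its hole at ≈(271,231).

```bash
python3 - <<'E'
from plant import robot
from h import *
t=cv2.imread("pics/top0.png");s=cv2.imread("pics/side0.png")
ct=robot.get_calibration("top");cs=robot.get_calibration("side")
g=lambda x,y,k,x0,y0:((x+.5)/k-.5+x0,(y+.5)/k-.5+y0)
def blob(img,x0,y0,x1,y1,f,name):
    hsv=cv2.cvtColor(img,cv2.COLOR_BGR2HSV)[y0:y1,x0:x1]
    m=f(hsv.astype(int)).astype(np.uint8)
    n,l,st,ce=cv2.connectedComponentsWithStats(m)
    i=1+np.argmax(st[1:,4]); mm=(l==i).astype(np.uint8)
    c,_=cv2.findContours(mm,cv2.RETR_EXTERNAL,cv2.CHAIN_APPROX_NONE)
    c=max(c,key=cv2.contourArea)
    r=cv2.minAreaRect(c+np.array([x0,y0])); print(name,st[i,4],ce[i]+[x0,y0],r)
    return ce[i]+[x0,y0],r
k,_=blob(t,366,230,396,256,lambda h:(h[...,2]<75)&(h[...,1]<90),"knob")
st,_=blob(t,360,225,400,260,lambda h:(h[...,1]>110)&(h[...,2]>80),"stand")
e,r=blob(t,255,210,292,262,lambda h:(h[...,0]>20)&(h[...,0]<35)&(h[...,1]>110)&(h[...,2]>120),"lowear")
print("knobtop xy z=.087",onz(ct,k,.087)); 
kt=g(117,88,4,355,220);ks=g(167,38,3,240,275)
print("tri knob",tri(ct,kt,cs,ks), "onz",onz(ct,kt,.087))
q=cv2.boxPoints(_) if 0 else None
print("stand c",onz(ct,(g(104,90,4,355,220)),.046))
bt=g(232,377,4,215,150);bs=g(86,293,4,225,140)
print("basehole tri",tri(ct,bt,cs,bs),"onz top",onz(ct,bt,.0695),onz(ct,bt,.0555),"side",onz(cs,bs,.0695))
# low ear front corners
for p in [(195,416),(279,406)]: print("earfront",onz(ct,g(*p,4,215,150),.0695))
# stand corners at z .046
for p in [(62,45),(151,43),(153,135),(61,136)]: print("standcorner",onz(ct,g(*p,4,355,220),.046))
# lid outer corners: front edge (top view) & case bottom front
print("lidhole tri",tri(ct,g(224,326,4,215,150),cs,g(115,113,4,225,140)))
for n,p in zip(["bfl","bfr"],[(78,358),(378,320)]): print(n,onz(ct,g(*p,4,215,150),.07))
E
```

```text
knob 76 [383.42105263 242.05263158] ((383.0, 241.5), (10.0, 9.0), 0.0)
stand 364 [380.91758242 242.        ] ((381.0, 242.0), (22.0, 22.0), 90.0)
lowear 5 [281.6 241. ] ((281.5, 241.0), (2.0, 1.0), 90.0)
knobtop xy z=.087 [ 0.51005243 -0.27597801  0.087     ]
tri knob (array([ 0.50989249, -0.27704529,  0.08555909]), np.float64(0.0026725253427090315)) onz [ 0.51112643 -0.27717482  0.087     ]
stand c [ 0.51045025 -0.27858349  0.046     ]
basehole tri (array([0.50846073, 0.00719024, 0.06936226]), np.float64(0.0018355056223791986)) onz top [0.50933782 0.00692422 0.0695    ] [0.50949501 0.00700645 0.0555    ] side [0.5075183  0.00724847 0.0695    ]
earfront [0.4846029  0.03104193 0.0695    ]
earfront [ 0.49027371 -0.02316274  0.0695    ]
standcorner [ 0.54054796 -0.2516414   0.046     ]
standcorner [ 0.54112718 -0.3107953   0.046     ]
standcorner [ 0.48040784 -0.31004527  0.046     ]
standcorner [ 0.48054926 -0.24918164  0.046     ]
lidhole tri (array([0.53362394, 0.01192483, 0.18030101]), np.float64(0.008934582924475791))
bfl [0.52289978 0.10603639 0.07      ]
bfr [ 0.54490292 -0.08807235  0.07      ]
```

Heights and sizes agree: base hole z 69.4 mm, knob top ≈86 mm, stand 60 mm, ear 54–56 mm. Next is the lid angle, then closing it.

```bash
cat > geo.py <<'E'
import numpy as np
a=np.radians(6.3); BH=np.array([.5085,.0071]); ex=np.array([np.cos(a),np.sin(a)])
HG=BH+.184*ex   # hinge xy
YAW=6.3
def lidpt(la,lh,th):
    f=la*np.cos(th)-lh*np.sin(th); z=.07+la*np.sin(th)+lh*np.cos(th)
    return np.r_[HG-f*ex,z]
E
python3 - <<'E'
from plant import robot
from h import *; from geo import *
from scipy.optimize import minimize_scalar
ct=robot.get_calibration("top");cs=robot.get_calibration("side")
g=lambda x,y,k,x0,y0:np.array(((x+.5)/k-.5+x0,(y+.5)/k-.5+y0))
def fit(c,uv,la,lh):
    r=minimize_scalar(lambda th:np.sum((proj(c,lidpt(la,lh,th))-uv)**2),bounds=(.3,1.1),method="bounded"); return r.x,r.fun**.5
print("top hole",fit(ct,g(224,326,4,215,150),.184,.005))
print("top earfront",fit(ct,g(229,362,4,215,150),.208,.005))
print("side earfront mid?",fit(cs,g(75,98,4,225,140),.208,.005))
print("side hole?",fit(cs,g(115,113,4,225,140),.184,.005))
c=robot.get_calibration("wrist");f,R,t=cam(c);o=robot.observe()
Rt=Rn.from_euler("xyz",o["tcp_rot"],degrees=True).as_matrix()
print("cam in tool",Rt.T@(-R.T@t-o["tool_pos"]),"fwd in tool",Rt.T@R.T[:,2])
for th in(.5,.6,.7):
    print(th,lidpt(.130,.03,th),lidpt(.16,.03,th))
for y in(YAW,YAW+90,YAW-90,YAW+180): print(y,robot.ik([.6,.02,.3],[180,0,y]))
E
```

```text
top hole (np.float64(0.5523927613799126), np.float64(0.130178892104646))
top earfront (np.float64(0.5417567791653926), np.float64(0.045522308532351397))
side earfront mid? (np.float64(0.5621739393962683), np.float64(7.187652160361037))
side hole? (np.float64(0.5643367976356217), np.float64(5.552732269973484))
cam in tool [ 0.07924205 -0.00076521 -0.07018836] fwd in tool [-3.11344674e-01 -6.25135940e-05  9.50297053e-01]
0.5 [0.59228796 0.01635028 0.1586528 ] [0.56611948 0.01346125 0.17303556]
0.6 [0.60158011 0.01737614 0.16816359] [0.57696957 0.01465911 0.18510286]
0.7 [0.61176961 0.01850107 0.17669356] [0.58896291 0.01598319 0.1960201 ]
6.3 [-10.55801351   5.97643384   5.17880541  89.20237157   0.
 163.14198649]
96.3 [-10.55801351   5.97643384   5.17880541  89.20237157   0.
  73.14198649]
-83.7 [ -10.55801351    5.97643384    5.17880541   89.20237157    0.
 -106.85801351]
186.3 [-10.55801351   5.97643384   5.17880541  89.20237157   0.
 -16.85801351]
```

```bash
python3 - <<'E'
from plant import robot
from h import *; from geo import *
p=lidpt(.128,.03,.55); print(p)
robot.move_pose([p[0],p[1],.31],[180,0,YAW+180-360])
robot.set_gripper(0.0)
o=robot.observe(); print(o["time"],o["tool_pos"],o["tcp_rot"],o["ft_force"])
hit=robot.line_to([p[0],p[1],p[2]+.073-.012],vel=.06,guard=1.5)
o=robot.observe(); print(hit,o["time"],o["tool_pos"],o["ft_force"])
cv2.imwrite("pics/w1.png",robot.grab_frame("wrist"));cv2.imwrite("pics/s1.png",robot.grab_frame("side"))
E
```

```text
[0.5985106  0.01703726 0.1624797 ]
3.5917 [0.59851593 0.01706122 0.31001205] [-1.79998123e+02  3.84534392e-04 -1.73694888e+02] [ 0.30945508 -0.03833385  0.41727388]
True 4.7 [0.59771855 0.01716805 0.23501546] [-0.09205079 -0.03695608  0.5492027 ]
```

View pics/w1.png

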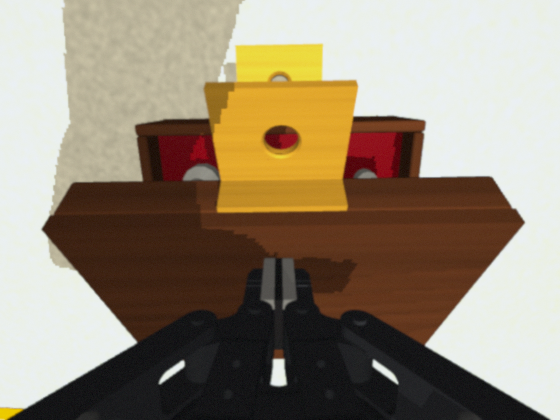

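View pics/s1.png

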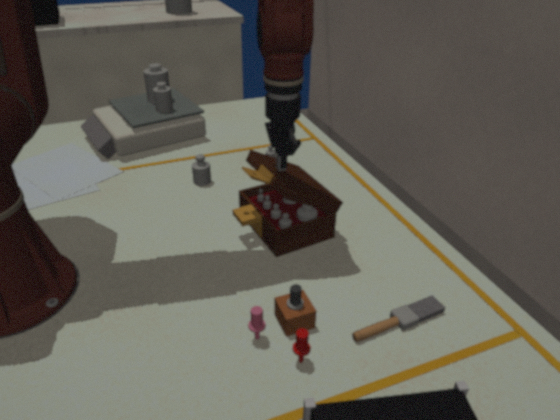

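Wrist view: the closed fingertips are on the lid at (278,300), square to the case, with the ear hole at (281,139) and the lower ear's hole in line at (280,77). Contact came at the predicted height, so now I swing it shut along the arc.

```bash
python3 - <<'E'
from plant import robot
from h import *; from geo import *
for th in list(np.arange(.5,.09,-.05))+[.08,.065,.055,.05,.045,.04]:
    p=lidpt(.128,.03,th)
    hit=robot.line_to([p[0],p[1],p[2]+.073],vel=.07 if th>.1 else .03)
    o=robot.observe(); print(round(th,3),hit,round(o["time"],2),o["tool_pos"].round(4),o["ft_force"].round(2))
    if o["ft_force"][2]>4.5: break
cv2.imwrite("pics/s2.png",robot.grab_frame("side"))
E
```

```text
0.5 False 5.05 [0.5938 0.0165 0.2306] [-0.69  0.03 -0.42]
0.45 False 5.3 [0.5896 0.0161 0.2255] [-0.47  0.23 -0.32]
0.4 False 5.55 [0.5856 0.0157 0.2203] [0.74 0.99 0.3 ]
0.35 False 5.8 [0.5819 0.0153 0.2148] [-0.1  -0.3   1.33]
0.3 False 6.05 [0.5784 0.0149 0.2093] [ 0.09  0.25 -0.38]
0.25 False 6.3 [0.5753 0.0145 0.2035] [ 0.49 -0.6  -0.16]
0.2 False 6.55 [0.5724 0.0142 0.1975] [ 0.29  0.92 -1.18]
0.15 False 6.8 [0.5698 0.0139 0.1914] [ 0.12 -0.31 -0.36]
0.1 False 7.05 [0.5674 0.0137 0.1851] [-0.43 -0.49 -0.73]
0.08 False 7.3 [0.5669 0.0136 0.183 ] [-0.96 -0.11  0.  ]
0.065 False 7.55 [0.5663 0.0135 0.1811] [-0.05 -0.14  0.58]
0.055 False 7.8 [0.5659 0.0134 0.1799] [-0.09 -0.31  0.28]
0.05 False 8.05 [0.5658 0.0134 0.1794] [ 1.11 -0.01  0.71]
0.045 False 8.3 [0.5657 0.0134 0.179 ] [-0.47  0.61  2.45]
0.04 False 8.55 [0.5656 0.0134 0.1782] [-0.45 -0.35  3.48]
```

View pics/s2.png

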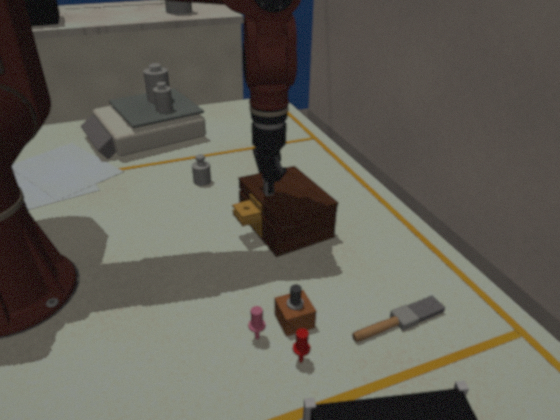

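The lid is down on the seal; the reaction rises past 0.05 rad as expected. I'll press slightly, retreat, and look at the ear hole and then the pin with the wrist camera.

```bash
python3 - <<'E'
from plant import robot
from h import *; from geo import *
p=lidpt(.128,.03,.03); robot.line_to([p[0],p[1],p[2]+.073],vel=.03)
o=robot.observe(); print(o["ft_force"].round(2))
robot.line_to([p[0],p[1],.26],vel=.2)
Y=YAW-180
robot.line_to([BH[0],BH[1],.27],vel=.2)
robot.pause(.2)
c=robot.get_calibration("wrist"); im=robot.grab_frame("wrist"); cv2.imwrite("pics/w3.png",im); np.save("w3c.npy",c,allow_pickle=True)
robot.move_pose([.5105,-.277,.27],[180,0,Y]); robot.set_gripper(.06)
robot.pause(.2)
c=robot.get_calibration("wrist"); im=robot.grab_frame("wrist"); cv2.imwrite("pics/w4.png",im); np.save("w4c.npy",c,allow_pickle=True)
cv2.imwrite("pics/t4.png",robot.grab_frame("top"))
o=robot.observe(); print(o["time"],o["tool_pos"],o["tcp_rot"],o["gripper_width"])
E
```

```text
[-0.58  0.58  4.67]
12.1083 [ 0.51048563 -0.27705077  0.26999512] [ 1.79998980e+02  1.20354947e-03 -1.73705764e+02] 0.06010130067319336
```

View pics/w3.png

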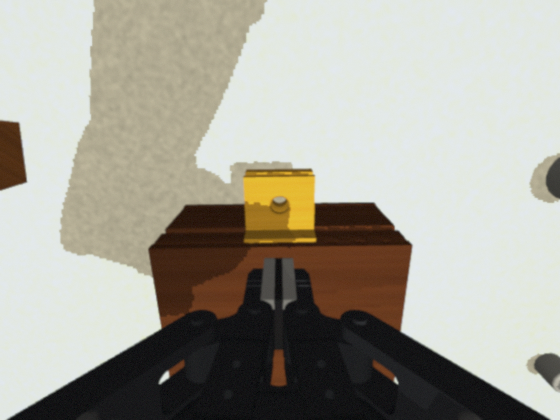

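View pics/w4.png

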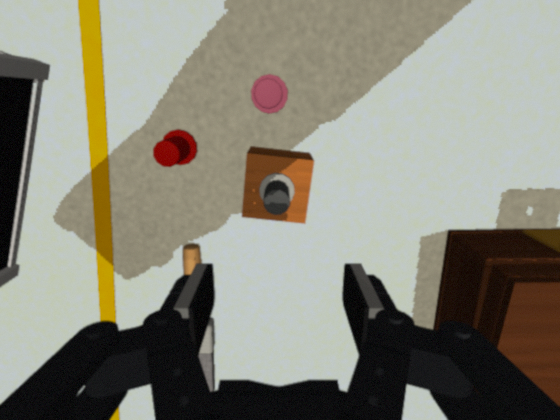

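w3: the lid's ear and hole are at about (280,203) with the lower ear beneath it, edges parallel to the picture axes. w4: dark pin in the stand, flange at ≈(276,190), knob top ≈(277,198); pink (269,94), red (172,148).

```bash
python3 - <<'E'
from plant import robot
from h import *; from geo import *
w3=cv2.imread("pics/w3.png");w4=cv2.imread("pics/w4.png")
c3=np.load("w3c.npy",allow_pickle=True).item();c4=np.load("w4c.npy",allow_pickle=True).item()
k=6
a=cv2.resize(w3[160:255,240:320],None,fx=5,fy=5,interpolation=cv2.INTER_CUBIC)
b=cv2.resize(w4[140:230,235:320],None,fx=4,fy=4,interpolation=cv2.INTER_CUBIC)
o=np.zeros((475,745,3),np.uint8);o[:,:400]=a;o[:360,400:740]=b;cv2.imwrite("pics/c4.png",o)
h3=cv2.cvtColor(w3,cv2.COLOR_BGR2HSV).astype(int);h4=cv2.cvtColor(w4,cv2.COLOR_BGR2HSV).astype(int)
m=((h3[...,0]>18)&(h3[...,0]<32)&(h3[...,1]>120)&(h3[...,2]>170)).astype(np.uint8)
m[:165]=0;m[256:]=0
cs,hi=cv2.findContours(m,cv2.RETR_CCOMP,cv2.CHAIN_APPROX_NONE)
for c,h in zip(cs,hi[0]):
    A=cv2.contourArea(c)
    if A>30:
        print("outer" if h[3]<0 else "hole",A,cv2.minAreaRect(c), cv2.fitEllipse(c) if len(c)>5 else None)
m=((h4[...,2]<80)&(h4[...,1]<90)).astype(np.uint8); s=np.zeros_like(m); s[165:220,255:300]=m[165:220,255:300]
cs,_=cv2.findContours(s,cv2.RETR_EXTERNAL,cv2.CHAIN_APPROX_NONE)
for c in cs:
    if cv2.contourArea(c)>30: print("dark",cv2.boundingRect(c),cv2.fitEllipse(c))
for tip in(.087,.051,.0): print("pin proj if (0.510,-.277)",proj(c4,[.510,-.277,tip]))
print("hole proj",proj(c3,[*BH,.0842]),proj(c3,[*(BH+[.002,0]),.0842]),proj(c3,[*BH,.0695]))
E
```

```text
outer 59.0 ((304.0, 239.5), (3.0, 22.0), 90.0) ((305.1606140136719, 239.55165100097656), (3.2821686267852783, 26.731897354125977), 89.09757995605469)
outer 2389.5 ((278.5, 202.5), (53.0, 71.0), 90.0) ((284.7440490722656, 198.04757690429688), (52.730751037597656, 79.98823547363281), 109.75340270996094)
dark (263, 181, 26, 33) ((276.0169677734375, 197.0521240234375), (23.549530029296875, 33.62773895263672), 179.44004821777344)
pin proj if (0.510,-.277) [277.45611551 205.34299961]
pin proj if (0.510,-.277) [277.53021678 193.13820572]
pin proj if (0.510,-.277) [277.61027351 179.9429918 ]
hole proj [277.06906099 205.51461785] [276.79893702 207.87019123] [277.10287654 200.25406371]
```

View pics/c4.png

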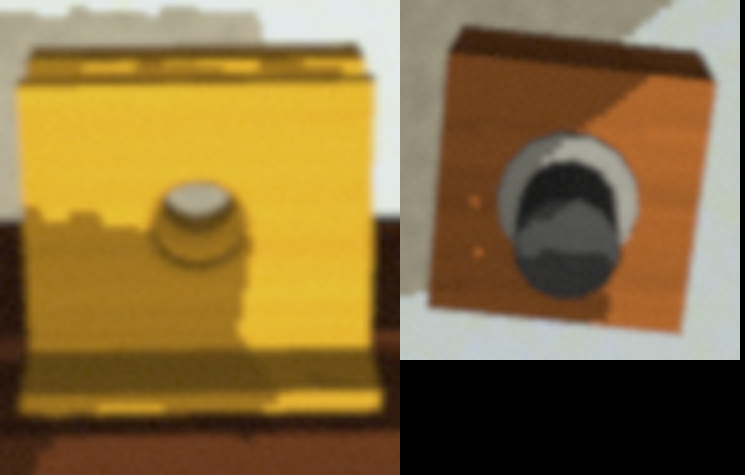

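Wrist measurements: lid hole ≈(0.5076, 0.009), pin ≈(0.507, −0.278). They agree with the fixed cameras to within 2–3 mm. I'll grasp at a compromise and re-measure once the pin is held.

```bash
python3 - <<'E'
from plant import robot
from h import *; from geo import *
P=[.5088,-.2778]
robot.line_to([*P,.20],vel=.2)
hit=robot.line_to([*P,.129],vel=.08,guard=8)
o=robot.observe(); print(hit,o["tool_pos"],o["ft_force"].round(2))
robot.set_gripper(0.0)
o=robot.observe(); print(o["time"],o["gripper_width"],o["ft_force"].round(2))
cv2.imwrite("pics/w5.png",robot.grab_frame("wrist"))
robot.line_to([*P,.20],vel=.1)
o=robot.observe(); print(o["time"],o["gripper_width"],o["ft_force"].round(2))
cv2.imwrite("pics/w6.png",robot.grab_frame("wrist"));cv2.imwrite("pics/s6.png",robot.grab_frame("side"))
o=np.hstack([cv2.imread("pics/w6.png")[:, 80:480],cv2.imread("pics/s6.png")[:,150:550]]);cv2.imwrite("pics/c6.png",o)
E
```

```text
False [ 0.50909509 -0.27805843  0.1296328 ] [-0.84  0.08  0.01]
14.0833 0.02026041514280542 [-1.39  1.47  4.58]
14.9917 0.020385389726769867 [-1.1   0.23 -0.45]
```

View pics/c6.png

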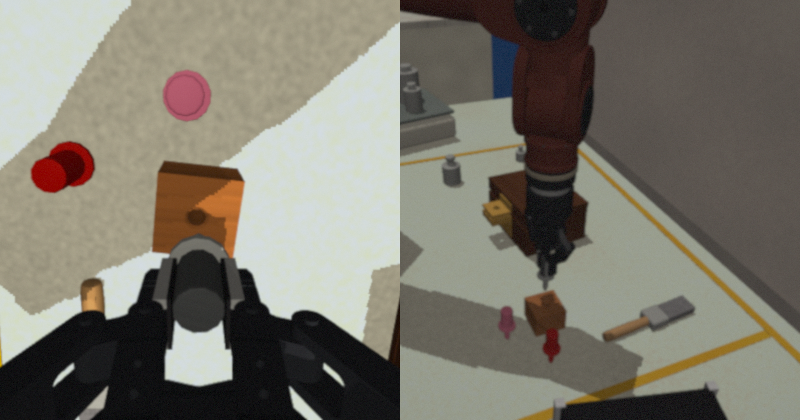

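The pin is held (opening 20.3 mm) and clear of the stand, and the stand, decoys and brush are unmoved. I carry it above the ear and measure it against the hole.

```bash
python3 - <<'E'
from plant import robot
from h import *; from geo import *
robot.line_to([.5088,-.2778,.235],vel=.2)
robot.line_to([.508,.008,.235],vel=.2,rotation=[180,0,YAW-180])
robot.line_to([.508,.008,.215],vel=.1)
robot.pause(.2)
o=robot.observe(); print(o["time"],o["tool_pos"],o["tcp_rot"],o["ft_force"].round(2),o["torque"].round(3))
c=robot.get_calibration("wrist"); w=robot.grab_frame("wrist"); cv2.imwrite("pics/w7.png",w); np.save("w7c.npy",c,allow_pickle=True)
s=robot.grab_frame("side");cv2.imwrite("pics/s7.png",s); t=robot.grab_frame("top");cv2.imwrite("pics/t7.png",t)
a=cv2.resize(w[150:350,200:360],None,fx=2.5,fy=2.5,interpolation=cv2.INTER_CUBIC)
b=cv2.resize(s[150:250,220:298],None,fx=5,fy=5,interpolation=cv2.INTER_CUBIC)
cv2.imwrite("pics/c7.png",np.hstack([a,b]))
x,y,_=o["tool_pos"]; tz=o["tool_pos"][2]-.1176
cs=robot.get_calibration("side")
for n,dz in(("tip",0),("flange bot",.034),("flange top",.039),("knobtop",.075)):
    u=proj(cs,[x,y,tz+dz]);v=proj(c,[x,y,tz+dz]); print(n,"side",u,(u-[220,150])*5,"wrist",v,(v-[200,150])*2.5)
u=proj(cs,[*BH,.0842]); print("hole side",u,(u-[220,150])*5)
v=proj(c,[*BH,.0842]); print("hole wrist",v,(v-[200,150])*2.5)
E
```

```text
17.5417 [0.5082442  0.00784568 0.21553632] [-1.79984492e+02  4.09760481e-02 -1.73707985e+02] [-0.44 -0.43 -1.92] [-0.019 -0.022 -0.083]
tip side [246.01242153 202.32837358] [130.06210766 261.64186789] wrist [277.14070208 238.58106682] [192.8517552  221.45266704]
flange bot side [245.60514778 189.54009014] [128.02573889 197.70045069] wrist [276.93975556 265.0602966 ] [192.3493889  287.65074149]
flange top side [245.54413057 187.62018588] [127.72065286 188.10092942] wrist [276.9035816  269.82334777] [192.258954   299.55836943]
knobtop side [245.09601958 173.48832139] [125.4800979  117.44160697] wrist [276.56546509 314.28974495] [191.41366272 410.72436236]
hole side [246.38112227 207.5122616 ] [131.90561137 287.56130801]
hole wrist [276.0215     230.37210749] [190.05374999 200.93026872]
```

View pics/c7.png

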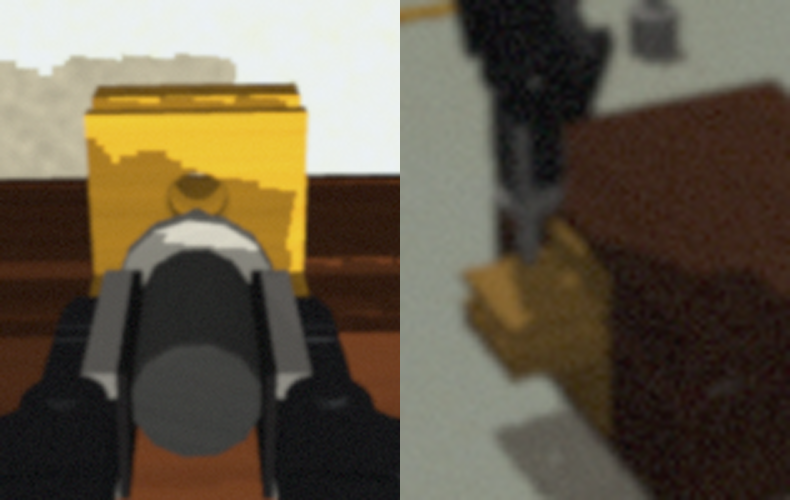

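```bash
python3 - <<'E'
from plant import robot
from h import *; from geo import *
s6=cv2.imread("pics/s6.png");s7=cv2.imread("pics/s7.png")
a=cv2.resize(s6[185:235,225:275],None,fx=8,fy=8,interpolation=cv2.INTER_CUBIC)
b=cv2.resize(s7[170:220,225:275],None,fx=8,fy=8,interpolation=cv2.INTER_CUBIC)
b=cv2.convertScaleAbs(b,alpha=1.8);a=cv2.convertScaleAbs(a,alpha=1.4)
cv2.imwrite("pics/c8.png",np.hstack([a,b]))
cs=robot.get_calibration("side");c=np.load("w7c.npy",allow_pickle=True).item()
f,R,t=cam(cs);print("side right axis",R[0],"down",R[1])
P=np.array([.5082,.0078]);
for z in(.0984+.034,.0984+.039):
    for k in (-.0030,-.0015,0,.0015): 
        v=proj(c,[*(P+(k-.016)*ex),z]); print("back rim",z,k,(v-[200,150])*2.5)
for k in(-.003,0,.003):
    vs=[(proj(c,[*(P+k*ex+d),.0984+.075])-[200,150])*2.5 for d in(.011*ex,-.011*ex)]; print("knobtop rims",k,vs)
    vs=[(proj(c,[*(BH+k*ex+d),.0842])-[200,150])*2.5 for d in(.0075*ex,-.0075*ex)]; print("hole rims",k,vs)
h=proj(cs,[*BH,.0842]); print("hole side s6 crop",(h-[225,185])*8)
for n,dz in(("tip",0),("fl",.0365)): print(n,(proj(cs,[*P,.0984+dz])-[225,170])*8)
E
```

```text
side right axis [ 0.92978954 -0.36787094  0.01274296] down [-0.19364853 -0.51829888 -0.83298651]
back rim 0.13240000000000002 -0.003 [191.99781074 202.42573146]
back rim 0.13240000000000002 -0.0015 [192.00971763 209.4426689 ]
back rim 0.13240000000000002 0 [192.021545  216.4204055]
back rim 0.13240000000000002 0.0015 [192.03329376 223.35934562]
back rim 0.1374 -0.003 [191.89362291 212.26670552]
back rim 0.1374 -0.0015 [191.906165   219.46277322]
back rim 0.1374 0 [191.91862102 226.61757124]
back rim 0.1374 0.0015 [191.93099196 233.73153625]
knobtop rims -0.003 [array([191.2336955 , 454.73895603]), array([190.97377255, 334.19572743])]
hole rims -0.003 [array([190.09329849, 216.90724174]), array([189.95902777, 162.83765877])]
knobtop rims 0 [array([191.26684543, 470.28778198]), array([191.01108186, 351.35042842])]
hole rims 0 [array([190.11932742, 227.44606161]), array([189.98644855, 173.83991129])]
knobtop rims 0.003 [array([191.29948991, 485.63869544]), array([191.0477724 , 368.26862159])]
hole rims 0.003 [array([190.14509241, 237.89651793]), array([190.01358094, 184.74647869])]
hole side s6 crop [171.04897819 180.09809281]
tip [167.95794062 257.36689808]
fl [164.45233354 147.33410872]
```

View pics/c8.png

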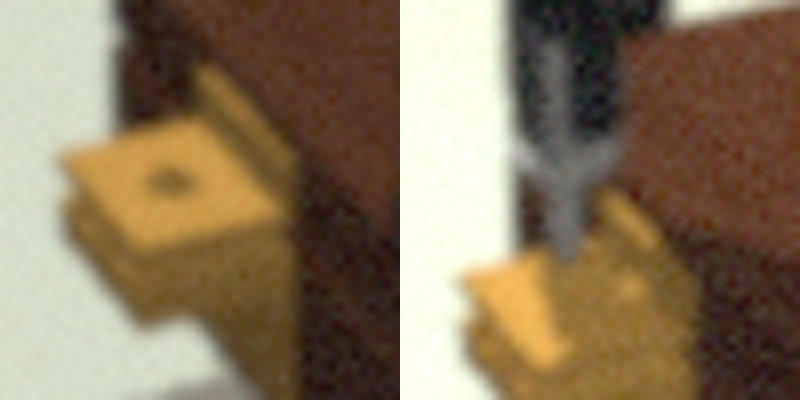

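Wrist view has the pin in column with the hole (y within ~0.5 mm); in x the wrist says −1.3 mm and the side camera +0.5 mm, both inside the 4 mm nose clearance. I shift by +0.5 mm and insert with a guard.

```bash
python3 - <<'E'
from plant import robot
from h import *; from geo import *
x,y=.5087,.0080
robot.line_to([x,y,.212],vel=.05); robot.pause(.15)
print(robot.observe()["ft_force"].round(2),robot.observe()["torque"].round(3))
for z in(.20,.19,.18,.172):
    hit=robot.line_to([x,y,z],vel=.04,guard=6)
    o=robot.observe(); print(z,hit,round(o["time"],2),o["tool_pos"].round(4),o["ft_force"].round(2),o["torque"].round(3))
    if hit: break
w=robot.grab_frame("wrist"); cv2.imwrite("pics/w9.png",w)
s=robot.grab_frame("side");cv2.imwrite("pics/s9.png",s)
a=cv2.resize(w[150:350,200:360],None,fx=2.5,fy=2.5,interpolation=cv2.INTER_CUBIC)
b=cv2.resize(s[150:250,220:298],None,fx=5,fy=5,interpolation=cv2.INTER_CUBIC)
cv2.imwrite("pics/c9.png",np.hstack([a,cv2.convertScaleAbs(b,alpha=1.6)]))
E
```

```text
[-0.28  0.29 -0.76] [0.082 0.01  0.028]
0.2 False 18.54 [0.5085 0.0081 0.1996] [-0.01 -0.19 -0.68] [ 0.009 -0.006  0.004]
0.19 False 18.94 [0.5085 0.008  0.1896] [ 0.38 -0.49 -0.56] [0.018 0.035 0.008]
0.18 False 19.34 [0.5085 0.0081 0.1796] [ 0.37  0.11 -1.22] [-0.042  0.001 -0.04 ]
0.172 False 19.69 [0.5084 0.0081 0.1716] [ 0.07 -0.39 -0.58] [-0.047 -0.011 -0.016]
```

View pics/c9.png

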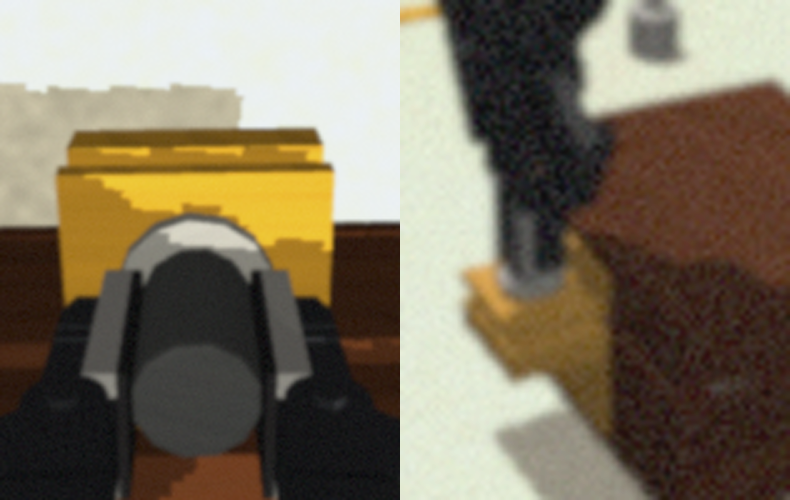

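The pin tip is already 15 mm below the lower ear's top with no side force, and the flange is just above the lid's ear. Next I press down until the force rises steeply (lid fully shut).

```bash
python3 - <<'E'
from plant import robot
from h import *; from geo import *
x,y=.5087,.0080; z=.170
while z>.148:
    robot.line_to([x,y,z],vel=.02); robot.pause(.08)
    F=np.mean([robot.observe()["ft_force"] for _ in range(1)],axis=0)
    o=robot.observe(); print(round(z,4),o["tool_pos"].round(4),F.round(2))
    if F[2]>13: break
    z-=.001 if F[2]<7 else .0005
robot.pause(.3); o=robot.observe(); print(o["time"],o["ft_force"].round(2),o["torque"].round(3),o["gripper_width"],o["tool_pos"])
w=robot.grab_frame("wrist"); cv2.imwrite("pics/w10.png",w)
s=robot.grab_frame("side");cv2.imwrite("pics/s10.png",s);cv2.imwrite("pics/t10.png",robot.grab_frame("top"))
a=cv2.resize(w[150:350,200:360],None,fx=2.5,fy=2.5,interpolation=cv2.INTER_CUBIC)
b=cv2.resize(s[150:250,220:298],None,fx=5,fy=5,interpolation=cv2.INTER_CUBIC)
cv2.imwrite("pics/c10.png",np.hstack([a,cv2.convertScaleAbs(b,alpha=1.6)]))
E
```

```text
0.17 [0.5087 0.008  0.17  ] [-0.8  -1.06 -0.98]
0.169 [0.5087 0.008  0.169 ] [-0.71 -0.76 -0.98]
0.168 [0.5087 0.008  0.1681] [-0.39 -0.51 -0.34]
0.167 [0.5087 0.008  0.1671] [-0.59  0.01  0.39]
0.166 [0.5087 0.008  0.1661] [-0.06 -0.23  1.73]
0.165 [0.5087 0.008  0.165 ] [-0.7  -0.1   1.99]
0.164 [0.5087 0.008  0.164 ] [-1.7   0.47  2.57]
0.163 [0.5087 0.008  0.163 ] [-1.3  -1.26  3.11]
0.162 [0.5087 0.008  0.162 ] [-1.94 -0.14  2.05]
0.161 [0.5087 0.008  0.161 ] [-1.78  0.13  3.17]
0.16 [0.5087 0.008  0.16  ] [-1.88  0.38  3.38]
0.159 [0.5087 0.008  0.1591] [-1.88 -0.75  4.75]
0.158 [0.5087 0.008  0.1581] [-3.34 -0.21  5.53]
0.157 [0.5087 0.008  0.1571] [-3.53 -0.37  5.68]
0.156 [0.5087 0.008  0.1562] [-4.44 -0.48  6.31]
0.155 [0.5087 0.008  0.1555] [-4.84  0.13  8.59]
0.1545 [0.5087 0.0079 0.1551] [-5.21 -0.18  9.66]
0.154 [0.5087 0.0079 0.1548] [-6.23 -0.11 10.37]
0.1535 [0.5087 0.0079 0.1544] [-6.84 -0.19 12.53]
0.153 [0.5087 0.0079 0.154 ] [-7.68 -0.72 14.19]
26.7583 [-6.99 -0.9  13.87] [-0.154  1.48  -0.058] 0.020609377102289765 [0.50871681 0.0078737  0.15403849]
```

View pics/c10.png

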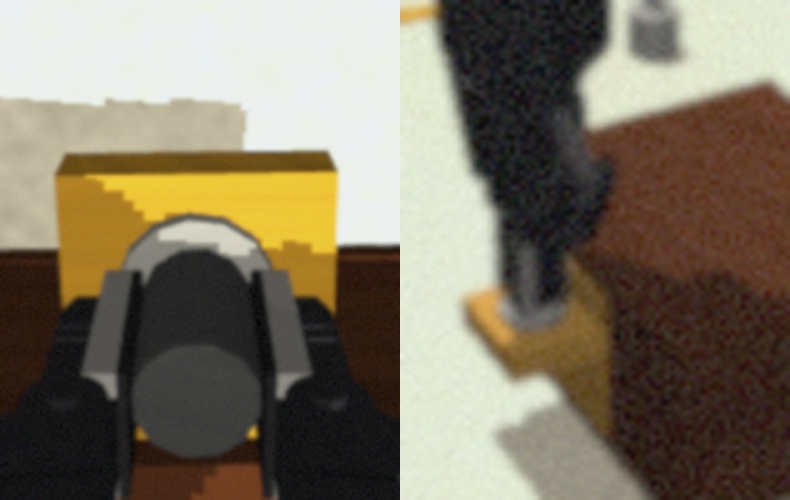

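Force has risen to 14 N and the ears look flush: there is one continuous front edge in the wrist view (row ≈150–175) and no gap in the side view. However, there is a 7 N side force, and the TCP is ~4 mm lower than predicted. I'll check for slip or tilt of the pin in the grip before going on.

```bash
python3 - <<'E'
from h import *
w7=cv2.imread("pics/w7.png");a=cv2.imread("pics/w9.png");b=cv2.imread("pics/w10.png")
f=lambda i:cv2.resize(i[225:345,240:320],None,fx=4.9,fy=4.9,interpolation=cv2.INTER_CUBIC)
cv2.imwrite("pics/c11.png",np.hstack([f(a),f(b)]))
for n,i in(("7",w7),("9",a),("10",b)):
    g=cv2.cvtColor(i,cv2.COLOR_BGR2GRAY).astype(float)[:,276:283].mean(1)
    d=np.diff(cv2.GaussianBlur(g[:,None],(1,5),0)[:,0]); idx=[(k,round(d[k],1)) for k in range(225,345) if abs(d[k])>4 and abs(d[k])>=max(abs(d[k-2:k+3]))]; print(n,idx)
t=cv2.imread("pics/t10.png");s=cv2.imread("pics/s10.png")
cv2.imwrite("pics/c12.png",np.hstack([cv2.resize(t[130:300,100:440],(476,238)) ,cv2.resize(s[230:400,230:460],(322,238))]))
E
```

```text
7 [(229, np.float64(10.9)), (233, np.float64(-9.8)), (238, np.float64(35.8)), (248, np.float64(-41.8)), (287, np.float64(7.4))]
9 [(231, np.float64(-18.6)), (238, np.float64(34.5)), (248, np.float64(-42.6)), (287, np.float64(7.7))]
10 [(234, np.float64(-27.5)), (238, np.float64(33.8)), (248, np.float64(-33.2)), (287, np.float64(7.5)), (332, np.float64(-8.6)), (336, np.float64(4.7))]
```

View pics/c11.png

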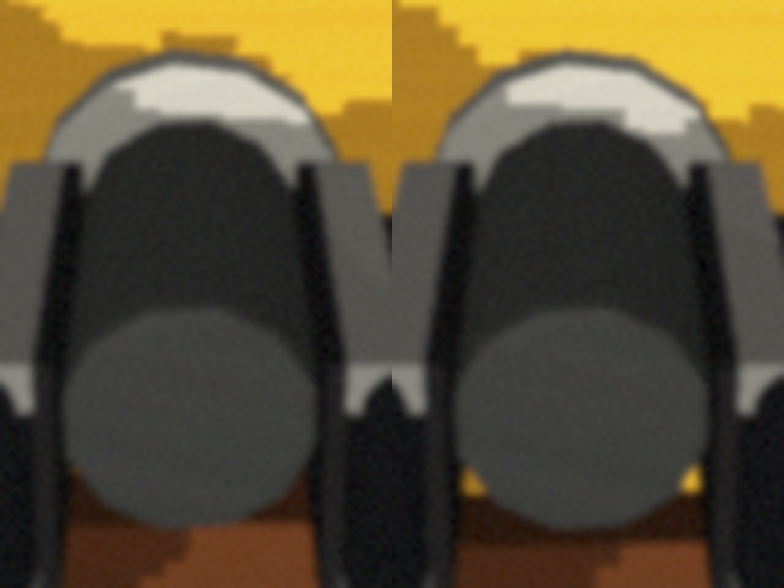

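View pics/c12.png

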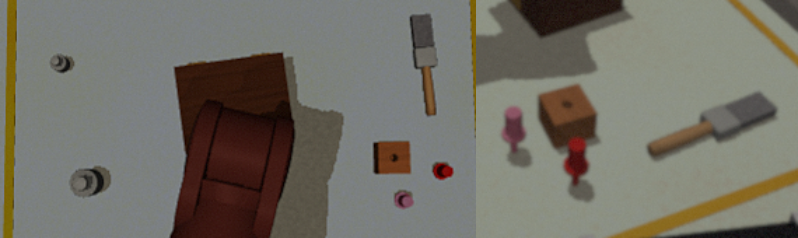

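No slip or tilt is visible: flange and knob edges sit on the same rows (238/248/287) as before pressing, and the bystanders and decoys are where they were. To confirm full closure, I compare ear edge heights with what flush and ajar would project to.

```bash
python3 - <<'E'
from plant import robot
from h import *; from geo import *
c=robot.get_calibration("wrist");cs=robot.get_calibration("side")
F=BH-.024*ex
print("wrist rows: lower bottom, lower top",proj(c,[*F,.0555])[1],proj(c,[*F,.0695])[1])
for th in(0,.01,.02,.03,.05):
    p=lidpt(.208,.005,th);b=lidpt(.208,0,th)
    print(th,"lid ear top row",proj(c,p)[1],"lid ear bottom",proj(c,b)[1])
w=cv2.imread("pics/w10.png");w9=cv2.imread("pics/w9.png")
for n,i in(("9",w9),("10",w)):
    g=cv2.cvtColor(i,cv2.COLOR_BGR2HSV).astype(float)[190:240,236:322:1,2]
    L=g[:,55:80].mean(1); print(n,[(190+k,int(v)) for k,v in enumerate(L)][5:40])
a=cv2.resize(w[195:245,215:345],None,fx=6,fy=6,interpolation=cv2.INTER_CUBIC)
s=cv2.imread("pics/s10.png");s6=cv2.imread("pics/s6.png")
b=np.hstack([cv2.resize(cv2.convertScaleAbs(i[190:230,228:276],alpha=1.6),(390,290),interpolation=cv2.INTER_CUBIC) for i in(s6,s)])
cv2.imwrite("pics/c13.png",np.vstack([a,b]))
E
```

```text
wrist rows: lower bottom, lower top 210.95307256692092 220.0483005879769
0 lid ear top row 224.03608050138712 lid ear bottom 220.40034758078795
0.01 lid ear top row 225.73223808915452 lid ear bottom 221.90697133018313
0.02 lid ear top row 227.51202836901155 lid ear bottom 223.49098227601147
0.03 lid ear top row 229.3782109417329 lid ear bottom 225.15490298494572
0.05 lid ear top row 233.38132176197885 lid ear bottom 228.73304215400782
9 [(195, 230), (196, 230), (197, 230), (198, 231), (199, 230), (200, 218), (201, 162), (202, 118), (203, 109), (204, 109), (205, 107), (206, 107), (207, 124), (208, 167), (209, 191), (210, 187), (211, 179), (212, 173), (213, 170), (214, 162), (215, 140), (216, 122), (217, 119), (218, 155), (219, 219), (220, 235), (221, 237), (222, 237), (223, 237), (224, 237), (225, 237), (226, 237), (227, 237), (228, 237), (229, 237)]
10 [(195, 226), (196, 226), (197, 226), (198, 226), (199, 226), (200, 226), (201, 226), (202, 226), (203, 227), (204, 228), (205, 227), (206, 228), (207, 228), (208, 228), (209, 218), (210, 165), (211, 119), (212, 108), (213, 108), (214, 109), (215, 106), (216, 105), (217, 106), (218, 135), (219, 201), (220, 230), (221, 236), (222, 237), (223, 237), (224, 237), (225, 237), (226, 237), (227, 237), (228, 237), (229, 237)]
```

View pics/c13.png

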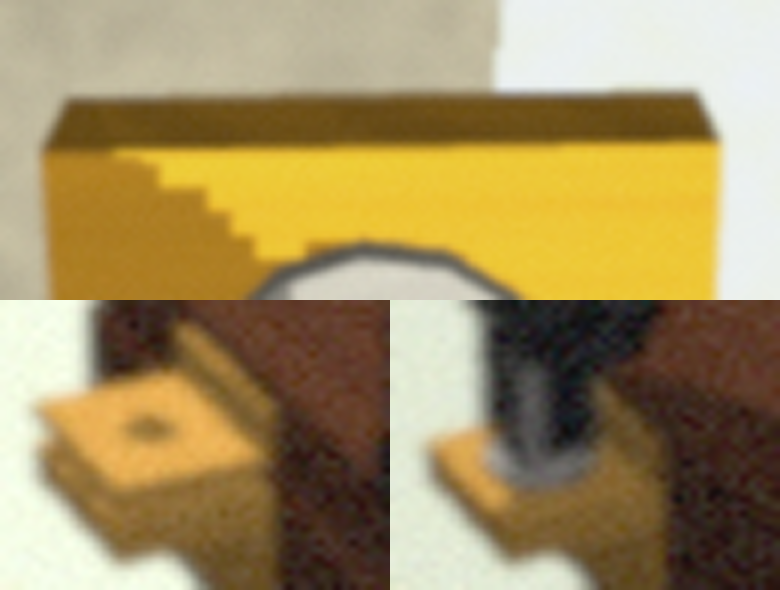

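Unexpected: the visible front face is only ≈8.5 rows (210–218.5), where flush ears (19 mm) should give ≈12–13. Together with the low TCP, this says I'm pressing the lid a few mm past flush into its soft stops. I'll back off in small steps, watching force and face height.

```bash
cat > face.py <<'E'
from h import *; from geo import *
def face(robot,name=None):
    c=robot.get_calibration("wrist"); w=robot.grab_frame("wrist")
    if name: cv2.imwrite("pics/"+name,w)
    g=cv2.cvtColor(w,cv2.COLOR_BGR2HSV)[...,2].astype(float)[:,291:316].mean(1)
    # dark front band: threshold crossings, subpixel, going up/down from the lowest point
    k=195+np.argmin(g[195:222])
    i=k
    while g[i]<165:i-=1
    top=i+(g[i]-165)/(g[i]-g[i+1])
    j=k
    while g[j]<165:j+=1
    bot=j-1+(165-g[j-1])/(g[j]-g[j-1])
    F=BH-.024*ex; L=proj(c,[*F,.0555])[1]
    pr=[round(proj(c,lidpt(.208,.005,t))[1]-L,1) for t in(-.02,-.01,0,.01,.02)]
    return round(top,2),round(bot,2),"h",round(bot-top,2),"pred(-.02,-.01,0,.01,.02)",pr,"Lrow",round(L,1)
E
python3 - <<'E'
from plant import robot
from face import *
x,y=.5087,.0080
for z in(.153,.154,.1548,.1556):
    robot.line_to([x,y,z],vel=.02); robot.pause(.15)
    o=robot.observe(); print(z,round(o["time"],2),o["tool_pos"].round(4),o["ft_force"].round(2)); print(face(robot,f"f{z}.png"))
E
```

```text
0.153 27.31 [0.5087 0.0079 0.1541] [-7.51 -0.31 13.03]
(np.float64(210.0), np.float64(218.44), 'h', np.float64(8.44), 'pred(-.02,-.01,0,.01,.02)', [np.float64(9.9), np.float64(11.5), np.float64(13.1), np.float64(14.8), np.float64(16.6)], 'Lrow', np.float64(211.0))
0.154 27.76 [0.5087 0.0079 0.1547] [-6.34 -0.45 11.24]
(np.float64(209.61), np.float64(218.58), 'h', np.float64(8.97), 'pred(-.02,-.01,0,.01,.02)', [np.float64(9.9), np.float64(11.4), np.float64(13.0), np.float64(14.7), np.float64(16.4)], 'Lrow', np.float64(210.6))
0.1548 28.21 [0.5087 0.0079 0.1553] [-5.68  0.08  8.01]
(np.float64(209.32), np.float64(218.65), 'h', np.float64(9.32), 'pred(-.02,-.01,0,.01,.02)', [np.float64(9.8), np.float64(11.3), np.float64(12.9), np.float64(14.6), np.float64(16.3)], 'Lrow', np.float64(210.3))
0.1556 28.66 [0.5087 0.008  0.1558] [-3.7  -1.03  5.31]
(np.float64(209.08), np.float64(218.7), 'h', np.float64(9.62), 'pred(-.02,-.01,0,.01,.02)', [np.float64(9.7), np.float64(11.2), np.float64(12.8), np.float64(14.5), np.float64(16.2)], 'Lrow', np.float64(210.0))
```

```bash
python3 - <<'E'
from plant import robot
from face import *
c=dict(robot.get_calibration("wrist")); R=cv2.Rodrigues(np.array(c["rvec"]))[0]
o=robot.observe(); 
C=-R.T@np.array(c["tvec"]); 
c9=dict(c); C9=C+np.array([.5084,.0081,.1716])-o["tool_pos"]; c9["tvec"]=-R@C9
F=BH-.024*ex
print("w9 pred lower bottom/top",[proj(c9,[*F,z])[1].round(1) for z in(.0555,.0695)])
for th in(.04,.05,.06): print(th,"lid ear bottom/top",[proj(c9,lidpt(.208,h,th))[1].round(1) for h in(0,.005)])
# w3 too
c3=np.load("w3c.npy",allow_pickle=True).item()
print("w3 pred lower",[proj(c3,[*F,z])[1].round(1) for z in(.0555,.0695)],[proj(c3,lidpt(.208,h,.05))[1].round(1) for h in(0,.005)])
w3=cv2.imread("pics/w3.png");g=cv2.cvtColor(w3,cv2.COLOR_BGR2HSV)[...,2].astype(float)[:,292:306].mean(1);print([(k,int(g[k])) for k in range(162,182)])
E
```

```text
w9 pred lower bottom/top [np.float64(201.9), np.float64(209.4)]
0.04 lid ear bottom/top [np.float64(215.1), np.float64(218.8)]
0.05 lid ear bottom/top [np.float64(216.6), np.float64(220.5)]
0.06 lid ear bottom/top [np.float64(218.2), np.float64(222.2)]
w3 pred lower [np.float64(168.9), np.float64(172.3)] [np.float64(175.5), np.float64(177.2)]
[(162, 232), (163, 232), (164, 232), (165, 231), (166, 230), (167, 223), (168, 181), (169, 132), (170, 110), (171, 132), (172, 166), (173, 166), (174, 151), (175, 138), (176, 173), (177, 217), (178, 228), (179, 229), (180, 229), (181, 229)]
```

Calibrating against the earlier resting view (w9), flush corresponds to TCP ≈0.1576, and the force kink puts the seal's end stop at ≈0.1558, where the arm is now. So the lid sits in the 0.04–0.05 band, still pressed. I check that this holds steady for a second.

```bash
python3 - <<'E'
from plant import robot
from face import *
for k in range(5):
    robot.pause(.25); o=robot.observe(); print(round(o["time"],2),o["tool_pos"].round(4),o["ft_force"].round(2),round(o["gripper_width"],4))
print(face(robot,"w14.png"))
s=robot.grab_frame("side");cv2.imwrite("pics/s14.png",s)
E
```

```text
28.96 [0.5087 0.008  0.1558] [-3.95 -0.24  6.3 ] 0.0205
29.21 [0.5087 0.008  0.1558] [-3.6  -0.2   6.74] 0.0207
29.46 [0.5087 0.008  0.1558] [-4.27  0.08  6.58] 0.0202
29.71 [0.5087 0.008  0.1558] [-4.25 -0.2   6.45] 0.0204
29.96 [0.5087 0.008  0.1558] [-4.71 -0.86  6.14] 0.0203
(np.float64(209.09), np.float64(218.7), 'h', np.float64(9.61), 'pred(-.02,-.01,0,.01,.02)', [np.float64(9.7), np.float64(11.2), np.float64(12.8), np.float64(14.5), np.float64(16.2)], 'Lrow', np.float64(210.0))
```

View pics/w14.png

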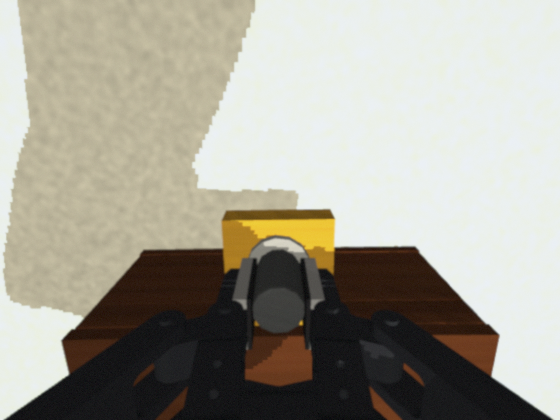

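View pics/s14.png

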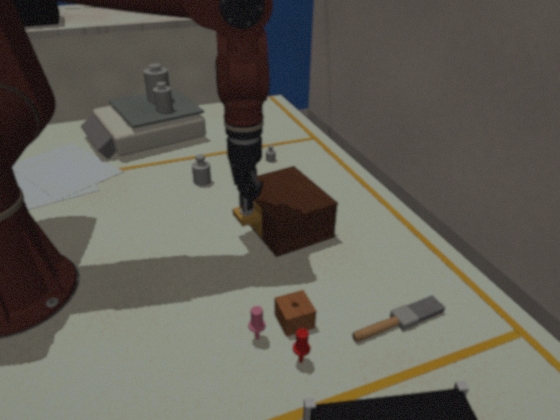

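The pin is in both ears, the ears show as one piece (wrist ≈(278,215), side ≈(247,215)), the force is steady, and the weights, brush and decoys are untouched. I'll add 0.3 mm for margin and hand in.

```bash
python3 - <<'E'
from plant import robot
robot.line_to([.5087,.0080,.1553],vel=.02); robot.pause(.3)
o=robot.observe(); print(o["time"],o["tool_pos"].round(4),o["ft_force"].round(2),o["gripper_width"])
robot.job_done()
E
```

```text
30.6083 [0.5087 0.0079 0.1557] [-4.24 -0.53  7.85] 0.020219363109310065
the job is handed in; nothing more can be done
```

I swung the lid shut onto its seal and took the dark-knobbed steel pin out of its stand. I then pushed it straight down through both ear holes and handed the job in at 30.6 s, still gripping the pin and pressing down.

**Checks that passed:**
- **Press:** the last reading was about 7.9 N down, roughly 8.5 N counting the no-load offset. Just before, it had held steady for over a second at about 6.5 N.
- **Pin:** it showed no slip or tilt in the grip, and the ears show no gap in the wrist or side view.
- **Bystanders:** the weights, brush and pink and red decoys are where they started.

**Checks that disagreed:**
- **Over-press:** my first press reached 14 N and drove the lid past its stop. I backed off to where the force kinks, at the end of the seal's travel.
- **Closure height:** the final height suggests the lid's ear is about 2–3 mm lower than nominal flush, so it is pressed fully shut rather than ajar.
- **Side force:** about 4 N sideways remained on the pin. I think it is the flange rubbing on the ear as the lid closed, but I did not confirm that.

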